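# Clear a measuring cylinder off the shaker and clamp the flasks

### The arm

A 7-joint arm with a two-finger parallel gripper is mounted at the origin on the work surface. World frame = base frame: x ahead of the robot, y to its left, z up, the work surface at z = 0. Lengths are in m, angles in rad, forces in N, time in s.
With the tool pointing down it reaches from about 0.425 to 0.975 m from the base axis. Payload 16.7 kg.
Tool frame: the origin (TCP) lies midway between the tips of the shut fingers; the grasp point (between the pads) lies 19 mm behind it; z points along the fingers, y is the direction in which the jaws open and shut (so a half turn about z gives the same grasp; the last joint's range is limited). The gripper opens to 85 mm and grips with 20 to 120 N. Pads are 22 mm wide; open, the fingers measure 114 mm over their backs; the gripper's body (76 mm by 85 mm) begins 54 mm behind the grasp point. The pads swing forward as they close: fully open they stand 13 mm farther back than shut.
Start: joints at [1.054, 0.426, 0.074, 1.606, -0.034, 1.111, -0.067], TCP at [0.242, -0.63, 0.231] pointing down, gripper open.
Joint ranges: [-2.85, 2.85], [-0.5, 2.14], [-1.23, 1.37], [0.21, 2.46], [-1.02, 4.16], [0.16, 2.05], [-2.73, 2.73]. Speed limits (rad/s): [1.89, 1.89, 2.39, 2.39, 3.01, 3.01, 3.01].

### API

Orientations are given as a unit quaternion [w, x, y, z].
In Python, from bench import robot gives the robot as it stands.
- The arm moves only by the tool step_arm, never from a script. Its argument "increments" is one flat list of numbers, 7 for each row, row after row: the shift along the world's x, y, z scaled (see below), then the turn, a rotation vector about the world's x, y, z scaled (see below), then the closure, from 0 (fully open) to 1 (shut). In form: [dx, dy, dz, rx, ry, rz, grip, dx, dy, dz, rx, ry, rz, grip, ...]. A call has 1 to 12 rows; each row is the pose to reach, as a shift and turn from the pose measured when the call began; what a row does not reach only later rows make up. The controller multiplies each number of a shift by 400 mm and each number of a turn by 60 degrees. A row lasts 1/12 s, in which the tool goes at most 41.7 mm and 7.16 degrees, less where a joint would pass 70% of its speed; a pose out of reach is approached as far as the arm can. A call with a number of a shift or a turn outside -1 to 1 is refused whole. A call with a gripper value outside its range is refused whole. The fingers move at their own pace and stop on an object; "grip_force" is the grip in N (left out, the last holds). Time passes only in rows, so rows that repeat a pose let the fingers close. It gives the time, the measured TCP pose, the force and the opening at its end, in the units of the state.
- robot.sense(): the state, without advancing time (a new reading comes with each control period).
- robot.read_camera(name): name is "scene" or "top" or "wrist"; returns a dict with "pixels" (384x512x3 uint8, blue, green, red), "camera_matrix" (3x3 intrinsics, pixels), "eye" and "attitude" of the camera in the world. Camera axes: x right, y down, z forward; pixel columns grow to the right and rows downward; lengths in m; the calibration is good to about 2 mm. A picture is of the moment at which its call begins. There is no depth.
- robot.finish_job(): hands the job in, once; it reports no verdict.
The state is a dict: "time": time; "q": joint angles; "dq": joint speeds; "joint_efforts": joint torques, N m; "eef_pos": TCP position; "tool_rot": TCP orientation; "wrist_force": force on the tool from outside, world axes, zero at the start; "torque": the same for the moment, N m; "width": finger opening in m.
Only numpy, scipy, OpenCV 4.12 (cv2) and the standard library are available. Lean on these libraries where they do the work, as an engineer would, in place of code of your own. Each camera call takes 0.05 s, during which the arm holds its last target. There are 200 camera calls.

### The job

The measuring cylinder left lying on the shaker platform is in the way of the clamp bar: take it off and stand it upright on its foot in the blue tray, setting it down rather than dropping it. Then slide the clamp bar with the red grip back until its sprung roller holds both flasks firmly against the back bar - tight enough that they stay held when you let go, but without forcing the glass. Do not knock or shift the other things on the table.

Things in the scene. Friction and masses are not known exactly. Their poses are not given: they have to be found in the camera images.
- shaker: White orbital laboratory shaker, fixed, 430 mm deep (x), 360 mm wide (y). Origin: on the table under its centre. Its x axis points from the control panel to the back bar (away from the robot): the way the clamp bar closes; y to its left. Steel side rails run along x at y = +-160 mm; the bars' end blocks with black knobs on them rise 45 mm above the mat.
- platform (a point): Centre of the top of the black rubber mat on the shaker's platform, 102 mm above the table, axes as the shaker's. Across the far part of the platform runs the back bar, a fixed rubber-covered round bar along y, axis 16 mm above the mat. It is set elsewhere in each run, 7 to 37 mm behind the flasks; its place is not reported: find it by pushing until the flasks stop.
- clamp: Clamp bar across the platform (along y), on the robot's side of the flasks. Origin: on the mat under the bar's middle; axes as the shaker's. It slides only along the shaker's x, up to 205 mm on from its start, against a steady friction of about 9 N, and stays where it is left. The bar is 12 mm thick, its top 22 mm above the mat.
- clamp_nose (a point): Front of the clamp bar's rubber roller, unpressed: 34 mm ahead of the bar's middle, 16 mm above the mat. Its left and right halves are sprung apart, one per flask: each gives up to 12 mm, 0.5 N per mm. Felt push: 9 N sliding free, about 2 N more shoving the flasks, 15 to 20 N once they meet the back bar and the springs are 5 to 11 mm in. Let go, friction keeps up to 9 N on the two together.
- clamp_grip (a point): Centre of the red block grip on the middle of the clamp bar: 20 mm thick (shaker x), 50 mm wide (y), 34 mm high, its top 66 mm above the mat, this point 49 mm above the mat. A black neck (18 x 34 mm) joins it to the bar below.
- flask_a: Conical amber glass flask with steel cap, loose, standing on the mat on the left (+y) half of the platform between clamp bar and back bar. 70 mm across at the base (straight up to 24 mm), tapering to a neck 27 mm across from 84 mm up; cap 35 mm across, top at 118 mm; about 0.16 kg. Origin: centre of its underside, z up.
- flask_b: The same kind of flask on the right (-y) half of the platform. Origin: centre of its underside, z up.
- cylinder_mid (a point): Middle of the measuring cylinder, on its axis, 100 mm from the underside of its foot; x axis along the tube from foot to spout. Clear plastic tube 28 mm across (rim 31 mm over the last 9 mm), 200 mm long overall, blue hexagonal foot 50 mm across flats, 58 mm over corners, 10 mm thick; about 0.11 kg. Upright in the tray this point is 104 mm above the table.
- cylinder: The measuring cylinder again: origin at the centre of the underside of its foot, x axis from foot to spout. At the start it lies across the platform between clamp bar and flasks, on one flat of its foot and on its rim, foot to the right. Set down leaning on an edge of its foot, it rights itself when let go if it leans less than about 10 degrees.
- tray: Low blue tray, fixed on the table, 320 mm (x) by 280 mm (y), rim 20 mm high and 4 mm thick, floor 4 mm above the table. Origin: on the table under its centre. Its robot-side half (x from -150 to 20 mm) is free; a beaker and a wash bottle stand in its far half.
- beaker: Glass beaker standing in the far half of the tray, 68 mm across, 90 mm high. Origin: centre of its underside. Leave it alone.
- wash_bottle: White wash bottle with red cap in the far half of the tray, 60 mm across, 155 mm high with its nozzle. Origin: centre of its underside. Leave it alone.
- tape_dispenser: Orange tape dispenser at one side of the table, 160 x 70 x 92 mm. Origin: centre of its underside. Leave it alone.
- bottle_a: Glass bottle with a blue cap at one side of the table, 70 mm across, 143 mm high. Origin: centre of its underside. Leave it alone.
- bottle_b: A second such bottle. Leave it alone.
Things that resemble listed ones, but are neither listed nor needed, are in the scene too. What is shaped like the cylinder but green or turquoise is not meant.

How it is judged:
By the outcome, as a careful person would: the job done as asked, in the order asked, and still so for the second after the job is handed in, with the robot touching nothing.
It also fails if it takes over 67 s, if anything falls off the work surface, if the arm or the gripper's body presses on something with over 40 N, if the wrist force passes 120 N, or if a joint passes its speed limit or range.

## Working session

There is one attempt and no reset: what is moved stays moved. The work goes in short steps, Python scripts to look and compute and a tool call to move; the robot and the scene stay as the last step left them, time stands still between calls to the robot, and variables do not carry over. Pictures are saved under pics/ and viewed, about 8 in all and at most 12, crops included, and the job is handed in when it is done.

Besides the shell and the picture viewer there is one more tool, called by a JSON object that holds its "fn" and its "kwargs", one argument or row to a line. step_arm: Moves the arm, as the interface text tells. Its arguments: {"type":"object","properties":{"increments":{"type":"array"},"grip_force":{"type":"number"}},"required":["increments"]}

```bash
mkdir -p pics
cat > h.py <<'E'
import numpy as np, cv2
from scipy.spatial.transform import Rotation as R
from bench import robot
def cam(n):
    c=robot.read_camera(n); a=np.array(c["attitude"],float)
    M=a if a.shape==(3,3) else R.from_quat(np.r_[a[1:],a[0]]).as_matrix()
    return np.array(c["pixels"]),np.array(c["camera_matrix"]),np.array(c["eye"]),M
def ray(c,u,v,z):
    _,K,e,M=c; d=M@np.linalg.inv(K)@np.array([u,v,1.]); return e+d*(z-e[2])/d[2]
def proj(c,p):
    _,K,e,M=c; q=K@(M.T@(np.array(p)-e)); return q[:2]/q[2]
E
python3 - <<'E'
from h import *
import pickle
for n in("scene","top"):
    c=cam(n); pickle.dump(c,open(n+".pkl","wb")); cv2.imwrite(f"pics/{n}0.png",cv2.resize(c[0],(800,600),interpolation=cv2.INTER_CUBIC)); print(n,c[1].round(1).tolist(),c[2].round(3),c[3].round(3).tolist())
s=robot.sense(); print({k:np.round(v,3).tolist() for k,v in s.items()})
E
```

```text
scene [[422.2, 0.0, 261.2], [0.0, 422.2, 193.6], [0.0, 0.0, 1.0]] [ 1.43  -0.803  1.217] [[0.655, 0.492, -0.574], [0.756, -0.437, 0.488], [-0.011, -0.753, -0.658]]
top [[353.0, 0.0, 251.4], [0.0, 353.0, 191.1], [0.0, 0.0, 1.0]] [0.228 0.008 1.536] [[-0.012, -0.984, 0.176], [-1.0, 0.011, -0.007], [0.005, -0.176, -0.984]]
{'time': 0.1, 'q': [1.055, 0.427, 0.074, 1.607, -0.034, 1.111, -0.067], 'dq': [-0.002, -0.002, 0.001, -0.001, -0.002, 0.0, 0.001], 'joint_efforts': [0.011, -95.153, 3.772, -46.44, 0.02, 0.007, -0.0], 'eef_pos': [0.242, -0.63, 0.231], 'tool_rot': [-0.001, 0.983, 0.182, -0.0], 'wrist_force': [-0.346, 0.545, -0.044], 'torque': [0.015, -0.038, -0.027], 'width': 0.086}
```

View pics/top0.png

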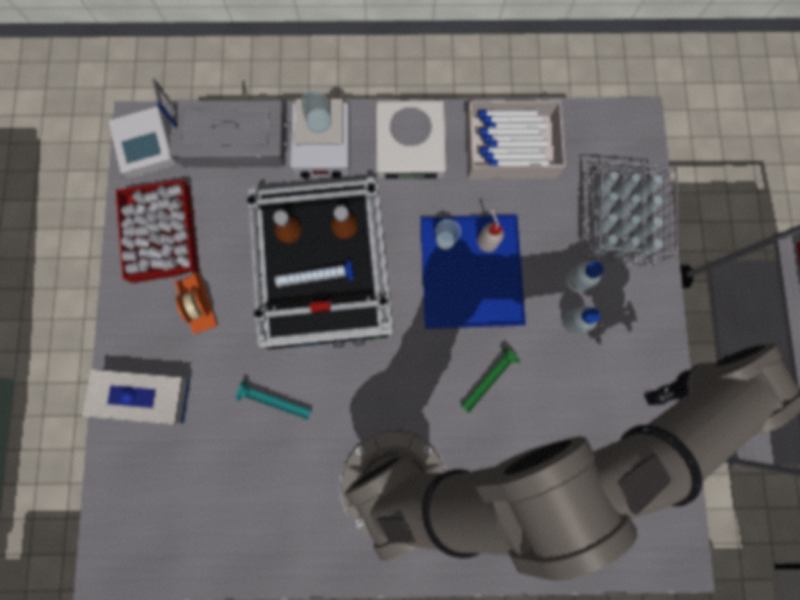

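View pics/scene0.png

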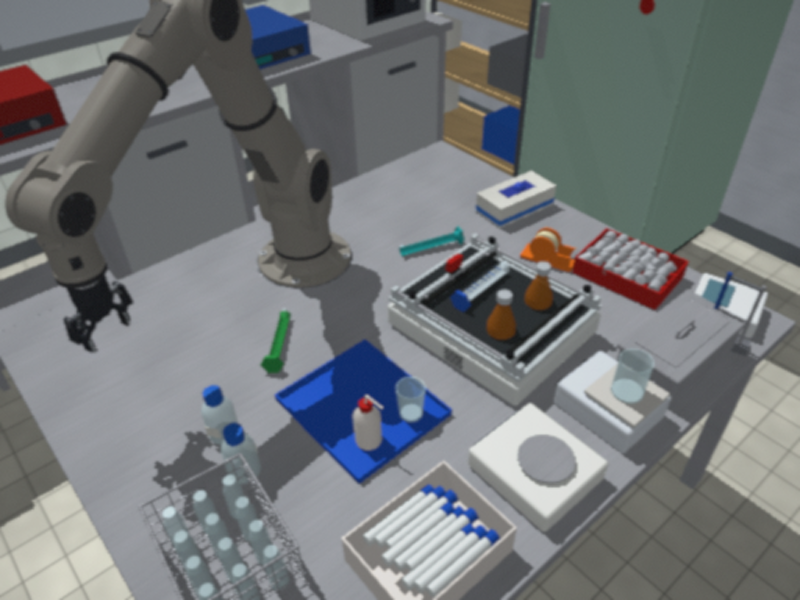

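Top view: the clear cylinder with blue foot lies on the shaker, from its spout at about (277,281) to its foot at (350,271). The turquoise (275,400) and green (490,380) ones on the table are decoys. The red grip is at (320,306), the flasks at (288,230) and (344,222), and the tray spans (420–525, 215–327). I'll confirm in an enlarged crop.

Run:
```python
from h import *
import pickle
c=pickle.load(open("top.pkl","rb"))
im=c[0][105:230,150:350]; cv2.imwrite("pics/crop.png",cv2.resize(im,(800,500),interpolation=cv2.INTER_CUBIC))
```

```text
(no output)
```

View pics/crop.png

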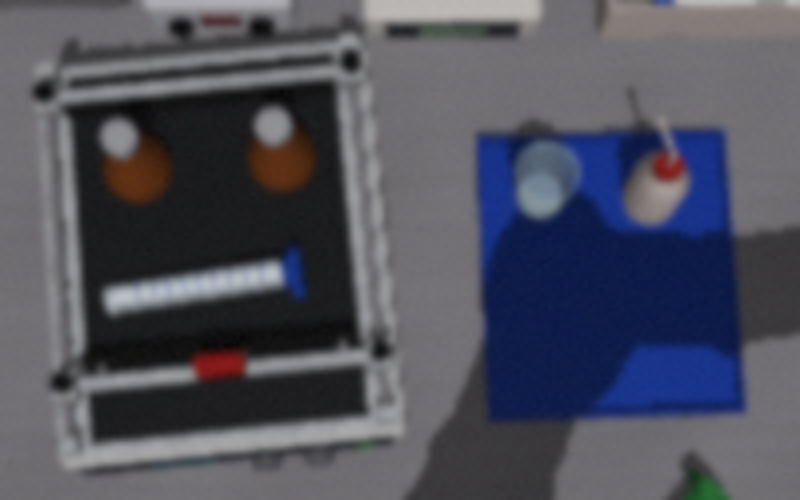

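Run:
```python
from h import *
import pickle
c=pickle.load(open("top.pkl","rb"))
f=lambda x,y,z:ray(c,150+(x+.5)/4-.5,105+(y+.5)/4-.5,z)
P=dict(spout=(107,300,.1175),foot=(302,270,.127),kl=(62,382,.147),kr=(380,347,.147),bl=(43,90,.147),br=(350,60,.147),grip=(220,362,.168),capa=(119,137,.22),capb=(273,125,.22),t1=(477,133,.02),t2=(724,130,.02),t3=(744,410,.02),t4=(490,420,.02),beaker=(540,195,.004),wb=(655,190,.05))
for k,v in P.items(): print(k,f(*v).round(3))
W={k:f(*v) for k,v in P.items()}
d=W["spout"]-W["foot"]; print("cyl",d.round(3),np.linalg.norm(d),np.degrees(np.arctan2(d[1],d[0])))
m=(W["bl"]+W["br"]-W["kl"]-W["kr"]);print("yaw",np.degrees(np.arctan2(m[1],m[0])), np.degrees(np.arctan2(*(W["kr"]-W["kl"])[[0,1]]*[1,-1])))
print("tray",sum(W[f"t{i}"] for i in (1,2,3,4))/4)
```

```text
spout [0.533 0.305 0.117]
foot [0.56  0.104 0.127]
kl [0.444 0.341 0.147]
kr [0.476 0.025 0.147]
bl [0.749 0.37  0.147]
br [0.778 0.054 0.147]
grip [0.459 0.182 0.168]
capa [0.673 0.276 0.22 ]
capb [0.684 0.126 0.22 ]
t1 [ 0.741 -0.084  0.02 ]
t2 [ 0.742 -0.362  0.02 ]
t3 [ 0.425 -0.367  0.02 ]
t4 [ 0.417 -0.092  0.02 ]
beaker [ 0.673 -0.155  0.004]
wb [ 0.664 -0.276  0.05 ]
cyl [-0.027  0.201 -0.01 ] 0.20260600788729555 97.73463168517439
yaw 5.424768941009549 5.765391432232978
tray [ 0.58118026 -0.22630034  0.02      ]
```

Confirmed: the clear, blue-footed cylinder is at crop (107,300)–(302,270). Its mid is about (0.547, 0.205), axis yaw 97.7°; the shaker's x axis is yawed about +5.5°. I'll move above it.

{"fn": "step_arm", "kwargs": {
  "increments": [0.9,0.95,0.45,0,0,0.75,0,0.9,0.95,0.45,0,0,0.75,0,0.9,0.95,0.45,0,0,0.75,0,0.9,0.95,0.45,0,0,0.75,0,0.9,0.95,0.45,0,0,0.75,0,0.9,0.95,0.45,0,0,0.75,0,0.9,0.95,0.45,0,0,0.75,0,0.9,0.95,0.45,0,0,0.75,0.4,0.9,0.95,0.45,0,0,0.75,0.4,0.9,0.95,0.45,0,0,0.75,0.4,0.9,0.95,0.45,0,0,0.75,0.4,0.9,0.95,0.45,0,0,0.75,0.4],
  "grip_force": 40
}}

```text
time: 1.1
eef_pos: [0.568, -0.2848, 0.3939]
tool_rot: [-0.001, 0.839, 0.545, -0.0]
wrist_force: [-0.3, -1.2, 0.1]
width: 0.0509
```

{"fn": "step_arm", "kwargs": {
  "increments": [0,1,0,0,0,0.53,0.4,0,1,0,0,0,0.53,0.4,0,1,0,0,0,0.53,0.4,0,1,0,0,0,0.53,0.4,0,1,0,0,0,0.53,0.4,0,1,0,0,0,0.53,0.4,0,1,0,0,0,0.53,0.4,0,1,0,0,0,0.53,0.4,0,1,0,0,0,0.53,0.4,0,1,0,0,0,0.53,0.4,0,1,0,0,0,0.53,0.4,0,1,0,0,0,0.53,0.4]
}}

```text
time: 2.1
eef_pos: [0.5675, 0.1169, 0.3936]
tool_rot: [-0.001, 0.656, 0.755, -0.001]
wrist_force: [0.9, -0.6, 0.3]
width: 0.0511
```

Run:
```python
from h import *
import pickle
c=cam("wrist"); pickle.dump(c,open("w1.pkl","wb")); cv2.imwrite("pics/w1.png",cv2.resize(c[0],(800,600),interpolation=cv2.INTER_CUBIC))
s=robot.sense(); print(s["eef_pos"],s["tool_rot"],np.round(s["q"],3))
```

```text
[0.56787681 0.11516176 0.39356039] [-5.19269239e-04  6.57075063e-01  7.53824424e-01 -9.11198393e-04] [ 0.168  0.212 -0.572  1.574  0.116  1.392 -0.278]
```

View pics/w1.png

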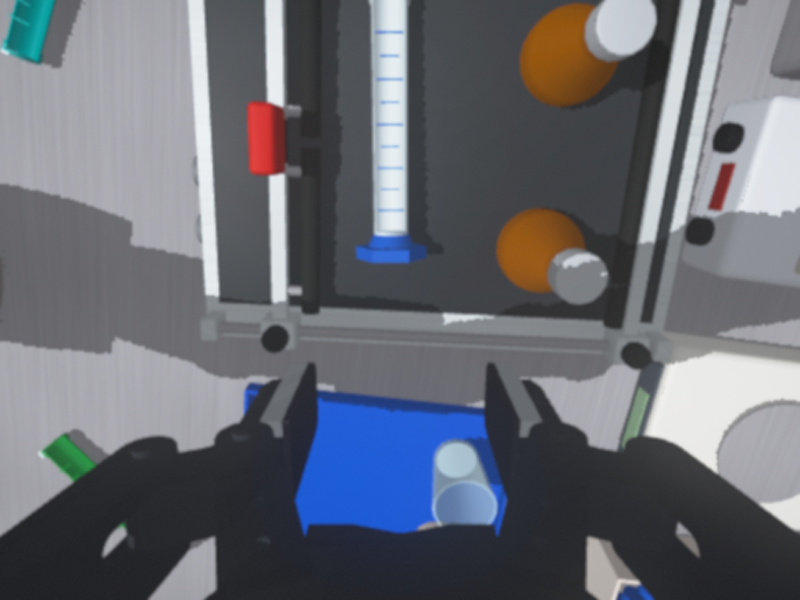

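The wrist view shows the cylinder's foot end at (390,255), its tube running up to (389,5), the grip at (262,138) and the roller just ahead of it at (305,150).

Run:
```python
from h import *
import pickle
c=pickle.load(open("w1.pkl","rb"))
f=lambda x,y,z:ray(c,(x+.5)*.64-.5,(y+.5)*.64-.5,z).round(4)
print(f(390,258,.127),f(389,30,.122),f(393,215,.126)); print("grip",f(258,138,.168),"edge",f(250,138,.168),f(273,138,.168),"roller",f(322,150,.118),"cap",f(626,25,.22),f(578,278,.22))
```

```text
[0.5603 0.1018 0.127 ] [0.5364 0.2725 0.122 ] [0.558  0.1373 0.126 ]
grip [0.4568 0.1821 0.168 ] edge [0.4512 0.1813 0.168 ] [0.4672 0.1836 0.168 ] roller [0.4945 0.1797 0.118 ] cap [0.6748 0.273  0.22  ] [0.6826 0.1246 0.22  ]
```

{"fn": "step_arm", "kwargs": {
  "increments": [-0.07,0.36,-0.35,-0.495,-0.07,0,0.4,-0.07,0.36,-0.35,-0.495,-0.07,0,0.4,-0.07,0.36,-0.35,-0.495,-0.07,0,0.4,-0.07,0.36,-0.35,-0.495,-0.07,0,0.4,-0.07,0.36,-0.35,-0.495,-0.07,0,0.4,-0.07,0.36,-0.35,-0.495,-0.07,0,0.4,-0.07,0.36,-0.49,-0.495,-0.07,0,0.45,-0.07,0.36,-0.49,-0.495,-0.07,0,0.45,-0.07,0.36,-0.49,-0.495,-0.07,0,0.45,-0.07,0.36,-0.49,-0.495,-0.07,0,0.45]
}}

```text
time: 2.98
eef_pos: [0.5405, 0.2576, 0.198]
tool_rot: [0.195, 0.635, 0.727, -0.171]
wrist_force: [-0.0, -0.3, 0.6]
width: 0.047
```

Run:
```python
from h import *
s=robot.sense(); q=s["tool_rot"]; M=R.from_quat(np.r_[q[1:],q[0]]).as_matrix()
print(s["eef_pos"],M.round(3).tolist(),np.round(s["q"],3),s["width"]); print(((np.array([.5455,.209,.111])-s["eef_pos"])/.4).round(4))
```

```text
[0.5405039  0.25755182 0.19802194] [[-0.116, 0.991, 0.066], [0.857, 0.134, -0.497], [-0.501, -0.001, -0.865]] [-0.372  0.555 -0.575  1.657  0.649  1.469 -1.021] 0.04703720220323961
[ 0.0125 -0.1214 -0.2176]
```

{"fn": "step_arm", "kwargs": {
  "increments": [0.004,-0.04,-0.07,0,0,0,0.45,0.007,-0.07,-0.13,0,0,0,0.45,0.01,-0.1,-0.18,0,0,0,0.45,0.0125,-0.121,-0.205,0,0,0,0.45,0.0125,-0.121,-0.217,0,0,0,0.45,0.0125,-0.121,-0.217,0,0,0,0.45]
}}

```text
time: 3.48
eef_pos: [0.5462, 0.2088, 0.1122]
tool_rot: [0.195, 0.636, 0.727, -0.171]
wrist_force: [-0.0, 0.8, -0.4]
width: 0.0468
```

{"fn": "step_arm", "kwargs": {
  "increments": [0,0,0,0,0,0,0.6,0,0,0,0,0,0,0.7,0,0,0,0,0,0,0.8,0,0,0,0,0,0,0.9,0,0,0,0,0,0,1,0,0,0,0,0,0,1,0,0,0,0,0,0,1],
  "grip_force": 40
}}

```text
time: 4.07
eef_pos: [0.5468, 0.2101, 0.1139]
tool_rot: [0.196, 0.636, 0.727, -0.17]
wrist_force: [-0.3, 1.6, 7.7]
width: 0.0264
```

{"fn": "step_arm", "kwargs": {
  "increments": [0,0,0.05,0,0,0,1,0,0,0.1,0,0,0,1,0,0,0.17,0,0,0,1,0,0,0.25,0,0,0,1,0,0,0.33,0,0,0,1,0,0,0.42,0,0,0,1,0,0,0.5,0,0,0,1,0,0,0.6,0,0,0,1,0,0,0.65,0,0,0,1,0,0,0.65,0,0,0,1]
}}

```text
time: 4.9
eef_pos: [0.5473, 0.2118, 0.3799]
tool_rot: [0.197, 0.637, 0.727, -0.166]
wrist_force: [-0.9, 0.5, -1.4]
width: 0.0267
```

Run:
```python
from h import *
import pickle
c=cam("wrist");cv2.imwrite("pics/w2.png",c[0])
s=robot.sense(); print(s["eef_pos"],np.round(s["q"],3),s["width"],s["wrist_force"])
```

```text
[0.54698041 0.21134722 0.37709407] [-0.287  0.364 -0.588  1.522  0.581  1.683 -0.791] 0.026345198924589492 [ 0.40466184 -0.56170722 -0.98144309]
```

View pics/w2.png

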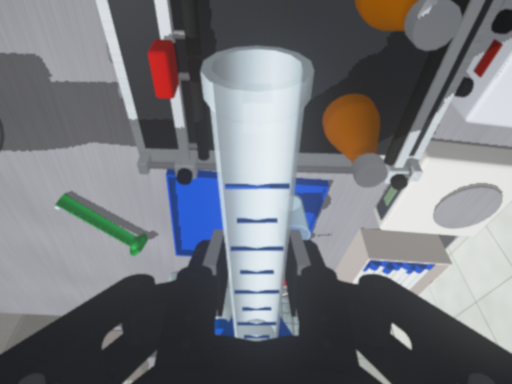

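The cylinder hangs in the grip: spout toward the camera at (257,75), blue foot at (257,325). I'll work out the turn to bring it upright over the tray.

```bash
cat >> h.py <<'E'
def rot(q): return R.from_quat(np.r_[q[1:],q[0]])
G0=rot(np.array([.196,.636,.727,-.17])); T0=np.array([.5468,.2101,.1139])
a0=np.array([-.139,.989,-.0475]); a0/=np.linalg.norm(a0); F0=np.array([.5601,.1035,.127])
aT=G0.inv().apply(a0); FT=G0.inv().apply(F0-T0)
E
python3 - <<'E'
from h import *
s=robot.sense(); C=rot(s["tool_rot"]); p=np.array(s["eef_pos"])
a=C.apply(aT); ax=np.cross(a,[0,0,1]); ax/=np.linalg.norm(ax); U=R.from_rotvec(ax*np.arccos(a[2]))
for yaw in(-40,-55,-70):
    G=R.from_euler('z',yaw,degrees=True)*U*C; z=G.apply([0,0,1])
    T=np.array([.53,-.21,.010])-G.apply(FT)
    rv=(G*C.inv()).as_rotvec(degrees=True)
    print(yaw,z.round(3),"T",T.round(4),"d/.4",((T-p)/.4).round(3),"rv/60",(rv/60).round(3), (G.apply(aT)).round(3))
E
```

```text
-40 [ 0.474  0.751 -0.459] T [ 0.5357 -0.2041  0.1179] d/.4 [-0.028 -1.039 -0.648] rv/60 [ 1.533 -0.326 -0.513] [-0. -0.  1.]
-55 [ 0.652  0.603 -0.459] T [ 0.537  -0.2058  0.1179] d/.4 [-0.025 -1.043 -0.648] rv/60 [ 1.5   -0.531 -0.703] [-0. -0.  1.]
-70 [ 0.786  0.414 -0.459] T [ 0.5378 -0.2078  0.1179] d/.4 [-0.023 -1.048 -0.648] rv/60 [ 1.445 -0.736 -0.89 ] [-0. -0.  1.]
```

{"fn": "step_arm", "kwargs": {
  "increments": [0,-0.1,0.05,0.09,-0.03,-0.04,1,0,-0.2,0.05,0.19,-0.065,-0.09,1,0,-0.3,0.05,0.28,-0.1,-0.13,1,0,-0.4,0.05,0.375,-0.13,-0.175,1,0,-0.5,0.05,0.47,-0.165,-0.22,1,0,-0.6,0.05,0.56,-0.2,-0.26,1,0,-0.7,0.05,0.66,-0.23,-0.31,1,0,-0.8,0.05,0.75,-0.265,-0.35,1,0,-0.8,0.05,0.75,-0.265,-0.35,1,0,-0.8,0.05,0.75,-0.265,-0.35,1]
}}

```text
time: 5.78
eef_pos: [0.5458, -0.1124, 0.3959]
tool_rot: [0.002, 0.8, 0.574, 0.176]
wrist_force: [0.3, 1.0, -0.9]
width: 0.0268
```

```bash
cat > nxt.py <<'E'
from h import *
import sys
s=robot.sense(); C=rot(s["tool_rot"]); p=np.array(s["eef_pos"]); a=C.apply(aT)
print(p.round(4),"axis",a.round(3),"q",np.round(s["q"],3),"w",round(s["width"],4),"F",np.round(s["wrist_force"],1))
G1=R.from_rotvec(np.radians(60)*np.array([1.5,-.531,-.703]))*rot(np.array([.197,.637,.727,-.166]))
d=(G1*C.inv()).as_rotvec(degrees=True)/60
T=np.array([.53,-.21,float(sys.argv[1])])-G1.apply(FT)
print("rv",d.round(3),"d",((T-p)/.4).round(3),"T",T.round(4))
E
python3 nxt.py .01
```

```text
[ 0.5458 -0.1124  0.3959] axis [0.112 0.727 0.677] q [ 0.464  0.015 -0.218  1.81  -0.294  1.098  0.027] w 0.0268 F [ 0.3  1.  -0.9]
rv [ 0.748 -0.27  -0.349] d [-0.022 -0.234 -0.695] T [ 0.5369 -0.2059  0.1179]
```

{"fn": "step_arm", "kwargs": {
  "increments": [0,-0.03,-0.02,0.09,-0.03,-0.04,1,0,-0.06,-0.05,0.19,-0.065,-0.09,1,0,-0.09,-0.1,0.28,-0.1,-0.13,1,0,-0.12,-0.15,0.375,-0.13,-0.175,1,-0.01,-0.15,-0.2,0.47,-0.165,-0.22,1,-0.015,-0.18,-0.25,0.56,-0.2,-0.26,1,-0.02,-0.21,-0.3,0.66,-0.23,-0.31,1,-0.022,-0.234,-0.35,0.748,-0.27,-0.35,1,-0.022,-0.234,-0.35,0.748,-0.27,-0.35,1,-0.022,-0.234,-0.35,0.748,-0.27,-0.35,1,-0.022,-0.234,-0.35,0.748,-0.27,-0.35,1]
}}

```text
time: 6.7
eef_pos: [0.5377, -0.2009, 0.2522]
tool_rot: [-0.186, 0.804, 0.326, 0.462]
wrist_force: [0.3, -0.7, -4.1]
width: 0.0267
```

```bash
python3 nxt.py .01
python3 - <<'E'
from h import *
import pickle
c=cam("scene"); pickle.dump(c,open("s3.pkl","wb")); cv2.imwrite("pics/s3.png",cv2.resize(c[0][40:340,0:400],(800,600),interpolation=cv2.INTER_CUBIC))
E
```

```text
[ 0.5377 -0.2009  0.2522] axis [0.031 0.041 0.999] q [ 1.364  0.46  -0.726  2.041 -1.003  0.922  0.619] w 0.0267 F [ 0.3 -0.7 -4.1]
rv [ 0.039 -0.031 -0.027] d [-0.002 -0.013 -0.336] T [ 0.5369 -0.2059  0.1179]
```

View pics/s3.png

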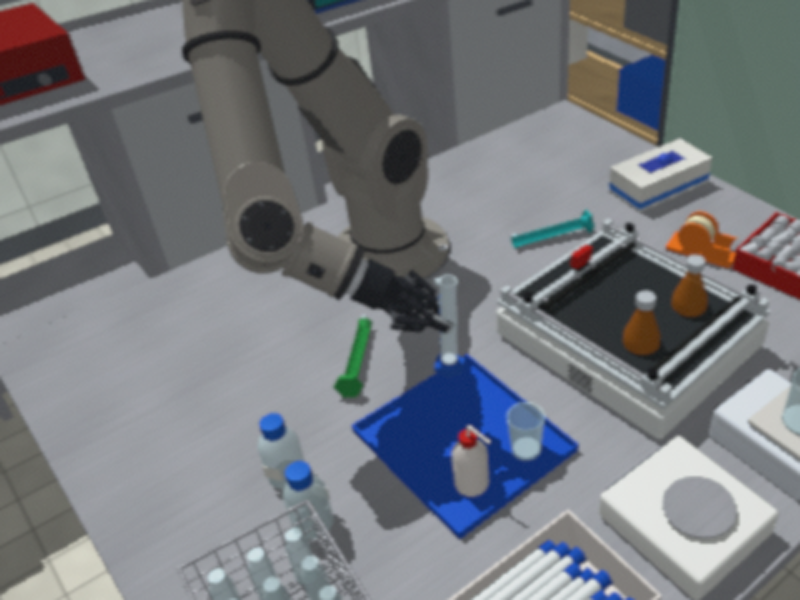

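It is nearly upright, with the tube in the crop from (448,280) to (450,365). q5 is close to its limit, so I'll turn the tool more radially before going down.

```bash
python3 - <<'E'
s=open('nxt.py').read().replace("G1=R","G1=R.from_euler('z',float(sys.argv[2]),degrees=True)*R")
open('nxt.py','w').write(s)
from h import *
import pickle
c=pickle.load(open("s3.pkl","rb"))
F=np.array([.5377,-.2009,.2522])+rot(np.array([-.186,.804,.326,.462])).apply(FT)
for h in (0,.1,.2): print(F, ((proj(c,F+rot(np.array([-.186,.804,.326,.462])).apply(aT)*h)-[0,40])*2).round(0),((proj(c,F+[0,0,h])-[0,40])*2).round(0))
E
python3 nxt.py .02 -20
```

```text
[ 0.52744636 -0.20972245  0.14482641] [449. 365.] [449. 365.]
[ 0.52744636 -0.20972245  0.14482641] [448. 324.] [445. 324.]
[ 0.52744636 -0.20972245  0.14482641] [447. 279.] [441. 279.]
[ 0.5358 -0.2033  0.2506] axis [0.031 0.034 0.999] q [ 1.377  0.467 -0.733  2.044 -1.003  0.919  0.619] w 0.0266 F [-4.4  2.6 -7.2]
rv [ 0.027 -0.036 -0.353] d [ 0.005 -0.013 -0.307] T [ 0.5379 -0.2085  0.1279]
```

{"fn": "step_arm", "kwargs": {
  "increments": [0.005,-0.013,0,0.01,-0.01,-0.1,1,0.005,-0.013,0,0.02,-0.03,-0.2,1,0.005,-0.013,0,0.027,-0.036,-0.3,1,0.005,-0.013,0,0.027,-0.036,-0.353,1,0.005,-0.013,0,0.027,-0.036,-0.353,1,0.005,-0.013,0,0.027,-0.036,-0.353,1]
}}

```text
time: 7.25
eef_pos: [0.5423, -0.237, 0.245]
tool_rot: [-0.119, 0.843, 0.175, 0.494]
wrist_force: [0.7, 0.6, -1.4]
width: 0.0266
```

```bash
python3 nxt.py .02 -20
```

```text
[ 0.5423 -0.237   0.245 ] axis [ 0.034 -0.009  0.999] q [ 1.777  0.614 -1.223  2.172 -1.02   0.464  0.48 ] w 0.0266 F [ 0.7  0.6 -1.4]
rv [-0.008 -0.033 -0.031] d [-0.011  0.071 -0.293] T [ 0.5379 -0.2085  0.1279]
```

q3 and q5 have run to their limits, so turning radially is the wrong way. I'll fit a quick kinematic model to the recorded poses and choose a tool heading that suits the arm.

```bash
cat > kin.py <<'E'
from h import *
from scipy.optimize import least_squares
import itertools
S=[([1.055,.427,.074,1.607,-.034,1.111,-.067],(.242,-.63,.231),(-.001,.983,.182,0)),
([.168,.212,-.572,1.574,.116,1.392,-.278],(.56788,.11516,.39356),(-.0005,.657,.7538,-.0009)),
([-.372,.555,-.575,1.657,.649,1.469,-1.021],(.5405,.25755,.198),(.195,.635,.727,-.171)),
([-.287,.364,-.588,1.522,.581,1.683,-.791],(.54698,.21135,.37709),(.197,.637,.727,-.166)),
([.464,.015,-.218,1.81,-.294,1.098,.027],(.5458,-.1124,.3959),(.002,.8,.574,.176)),
([1.364,.46,-.726,2.041,-1.003,.922,.619],(.5377,-.2009,.2522),(-.186,.804,.326,.462)),
([1.777,.614,-1.223,2.172,-1.02,.464,.48],(.5423,-.237,.245),(-.119,.843,.175,.494))]
lo=np.array([-2.85,-.5,-1.23,.21,-1.02,.16,-2.73]);hi=np.array([2.85,2.14,1.37,2.46,4.16,2.05,2.73])
def fk(q,x,sg):
    # x: d1,d3,d5,d7, offs x at elbow a3,a4(back), a6, yaw0, yaw7
    r=lambda a,t:R.from_euler(a,t); M=r('z',x[7]); p=np.zeros(3); o=[0,0,0]
    L=[(0,0,x[0]),(0,0,0),(x[4],0,x[1]),(x[5],0,x[2]),(0,0,0),(x[6],0,0),(0,0,x[3])]
    for i in range(7):
        if i in(2,): pass
        M=M*r('z' if i%2==0 else 'y',sg[i]*q[i]); p=p+M.apply(L[i])
        if i==0: pass
    return p,M*r('z',x[8])
def res(x,sg):
    o=[]
    for q,p,w in S:
        a,M=fk(q,x,sg); o+=list((a-p)); o+=list(.3*(M.inv()*rot(np.array(w))).as_rotvec())
    return o
if __name__=="__main__":
    best=None
    for s in itertools.product([1,-1],repeat=4):
        sg=[s[0],1,s[1],1,s[2],1,s[3]]
        for y0 in(0,3.1):
          for y7 in (0,1.57,3.14,-1.57):
            f=least_squares(res,[.3,.4,.4,.25,0,0,0,y0,y7],args=(sg,))
            if best is None or f.cost<best[0]: best=(f.cost,f.x,sg)
    print(best[0],best[1].round(4),best[2],np.abs(res(best[1],best[2])).max()); np.savez("kin.npz",x=best[1],sg=best[2])
E
timeout 250 python3 kin.py
```

```text
0.0013570229240282162 [ 0.267   0.6214  0.5546  0.3458 -0.0736  0.0456 -0.0102 -0.086   1.5016] [-1, 1, -1, 1, -1, 1, -1] 0.022827079431192242
```

```bash
cat > ik.py <<'E'
from kin import *
import sys
k=np.load("kin.npz"); sg=list(k["sg"])
def fk2(q,x): return fk(np.array(q)+np.r_[0,x[9:14],0],x,sg)
def res2(x):
    o=[]
    for q,p,w in S:
        a,M=fk2(q,x); o+=list(a-p); o+=list(.3*(M.inv()*rot(np.array(w))).as_rotvec())
    return np.r_[o,.005*x[9:14],.02*x[4:7]]
f=least_squares(res2,np.r_[k["x"],np.zeros(5)]); X=f.x
print(f.cost,X.round(4),np.abs(f.fun).max())
G6=rot(np.array([-.186,.804,.326,.462])); a=G6.apply(aT)
U=R.align_vectors([[0,0,1]],[a])[0]*G6
rng=np.random.default_rng(0)
for P in ((.53,-.21),(.47,-.23)):
  for az in range(-180,180,30):
    z=U.apply([0,0,1]); G=R.from_euler('z',np.radians(az)-np.arctan2(z[1],z[0]))*U
    T=np.array([*P,.006])-G.apply(FT); best=None
    for t in range(8):
        def g(q):
            p,M=fk2(q,X); return np.r_[10*(p-T),3*(M.inv()*G).as_rotvec(),.03*(q-(lo+hi)/2)/(hi-lo)]
        q0=S[5][0] if t==0 else rng.uniform(lo,hi)
        s=least_squares(g,np.clip(q0,lo+.01,hi-.01),bounds=(lo+.05,hi-.05))
        if best is None or s.cost<best.cost: best=s
    p,M=fk2(best.x,X); print(P,az,"err",round(np.linalg.norm(p-T),3),round((M.inv()*G).magnitude(),3),best.x.round(2),"marg",np.minimum(best.x-lo,hi-best.x).min().round(2))
E
timeout 400 python3 ik.py; python3 nxt.py .02 -20
```

```text
0.0009685587215376709 [ 0.2811  0.5982  0.5364  0.3461 -0.0692  0.0236 -0.0166 -0.065   1.5228
  0.0263  0.0072  0.0036  0.034  -0.0131] 0.01567011200971968
[ 0.5423 -0.237   0.245 ] axis [ 0.034 -0.009  0.999] q [ 1.777  0.614 -1.223  2.172 -1.02   0.464  0.48 ] w 0.0266 F [ 0.7  0.6 -1.4]
rv [-0.008 -0.033 -0.031] d [-0.011  0.071 -0.293] T [ 0.5379 -0.2085  0.1279]Traceback (most recent call last):
  File "ik.py", line 23, in <module>
    s=least_squares(g,np.clip(q0,lo+.01,hi-.01),bounds=(lo+.05,hi-.05))
    return func(*args, **kwargs)
    raise ValueError("Initial guess is outside of provided bounds")
ValueError: Initial guess is outside of provided bounds
```

```bash
sed -i 's/lo+.01,hi-.01/lo+.06,hi-.06/; s/range(8)/range(6)/' ik.py; timeout 500 python3 ik.py
```

```text
0.0009685587215376709 [ 0.2811  0.5982  0.5364  0.3461 -0.0692  0.0236 -0.0166 -0.065   1.5228
  0.0263  0.0072  0.0036  0.034  -0.0131] 0.01567011200971968
(0.53, -0.21) -180 err 0.0 0.0 [ 0.2   0.97 -0.05  1.3   0.21  1.93  1.68] marg 0.12
(0.53, -0.21) -150 err 0.0 0.0 [-0.03  0.9   0.05  1.47  0.47  1.73  1.94] marg 0.32
(0.53, -0.21) -120 err 0.0 0.0 [-0.18  0.79  0.05  1.73  0.77  1.46  2.03] marg 0.59
(0.53, -0.21) -90 err 0.0 0.0 [-0.23  0.67  0.01  2.02  1.19  1.21  1.97] marg 0.44
(0.53, -0.21) -60 err 0.0 0.0 [-0.2   0.57  0.02  2.31  1.83  1.01  1.76] marg 0.15
(0.53, -0.21) -30 err 0.025 0.067 [-0.59  0.7   0.87  2.41  3.11  0.74  0.9 ] marg 0.05
(0.53, -0.21) 0 err 0.0 0.001 [ 1.49  0.89 -1.05  2.41  3.34  0.59  2.32] marg 0.05
(0.53, -0.21) 30 err 0.0 0.0 [ 1.63  0.99 -1.1   2.19 -0.97  0.31  0.76] marg 0.05
(0.53, -0.21) 60 err 0.0 0.0 [ 1.01  0.74 -0.27  1.89 -0.95  1.2   0.94] marg 0.07
(0.53, -0.21) 90 err 0.0 0.0 [ 0.96  0.88 -0.41  1.6  -0.52  1.47  0.85] marg 0.5
(0.53, -0.21) 120 err 0.0 0.0 [ 0.74  0.97 -0.37  1.38 -0.27  1.77  0.99] marg 0.28
(0.53, -0.21) 15
[... 372 characters left out ...]
  1.17  1.89] marg 0.32
(0.47, -0.23) -60 err 0.0 0.001 [-0.77  0.71  0.78  2.41  2.05  0.59  1.39] marg 0.05
(0.47, -0.23) -30 err 0.054 0.164 [-0.32  0.47  0.67  2.41  3.11  0.59  1.17] marg 0.05
(0.47, -0.23) 0 err 0.023 0.069 [-0.05  1.1   1.28  2.41  4.11  1.93  0.81] marg 0.05
(0.47, -0.23) 30 err 0.0 0.0 [ 1.72  0.89 -1.    2.22 -0.97  0.47  0.83] marg 0.05
(0.47, -0.23) 60 err 0.0 0.0 [ 1.11  0.72 -0.26  1.92 -0.88  1.24  0.98] marg 0.14
(0.47, -0.23) 90 err 0.0 0.0 [ 1.03  0.85 -0.38  1.66 -0.49  1.49  0.92] marg 0.53
(0.47, -0.23) 120 err 0.0 0.0 [ 0.8   0.92 -0.33  1.47 -0.24  1.76  1.07] marg 0.29
(0.47, -0.23) 150 err 0.0 0.0 [ 0.52  0.94 -0.18  1.39 -0.01  1.9   1.38] marg 0.15
```

A heading of about 90° (tool pointing +y) has good joint margin, and the wrist passes well above the bottles. Turning back that way.

{"fn": "step_arm", "kwargs": {
  "increments": [0,0.05,0.05,0,0,0.1,1,0,0.08,0.1,0,0,0.2,1,0,0.08,0.1,0,0,0.3,1,0,0.08,0.1,0,0,0.4,1,0,0.08,0.1,0,0,0.5,1,0,0.08,0.1,0,0,0.6,1,0,0.08,0.1,0,0,0.7,1,0,0.08,0.1,0,0,0.8,1,0,0.08,0.1,0,0,0.9,1,0,0.08,0.1,0,0,1,1,0,0.08,0.1,0,0,1,1,0,0.08,0.1,0,0,1,1]
}}

```text
time: 8.25
eef_pos: [0.5437, -0.2017, 0.2855]
tool_rot: [-0.351, 0.641, 0.575, 0.367]
wrist_force: [-0.1, 0.6, -1.9]
width: 0.0264
```

```bash
python3 nxt.py .02 48
```

```text
[ 0.5437 -0.2017  0.2855] axis [0.024 0.026 0.999] q [ 1.295  0.824 -0.993  1.542 -0.344  1.454  0.352] w 0.0264 F [-0.1  0.6 -1.9]
rv [ 0.026 -0.021  0.095] d [-0.03  -0.001 -0.394] T [ 0.5316 -0.2021  0.1279]
```

{"fn": "step_arm", "kwargs": {
  "increments": [-0.01,0,-0.05,0.026,-0.021,0.05,1,-0.03,0,-0.12,0.026,-0.021,0.095,1,-0.03,0,-0.19,0.026,-0.021,0.095,1,-0.03,0,-0.26,0.026,-0.021,0.095,1,-0.03,0,-0.32,0.026,-0.021,0.095,1,-0.03,0,-0.35,0.026,-0.021,0.095,1,-0.03,0,-0.35,0.026,-0.021,0.095,1,-0.03,0,-0.35,0.026,-0.021,0.095,1]
}}

```text
time: 8.92
eef_pos: [0.5319, -0.2013, 0.1466]
tool_rot: [-0.371, 0.603, 0.605, 0.364]
wrist_force: [0.4, 0.1, -0.8]
width: 0.0266
```

```bash
python3 nxt.py .006 48
python3 - <<'E'
from h import *
import pickle
c=cam("scene"); pickle.dump(c,open("s4.pkl","wb")); o=np.array([140,150]);cv2.imwrite("pics/s4.png",cv2.resize(c[0][150:300,140:340],(800,600),interpolation=cv2.INTER_CUBIC))
s=robot.sense(); C=rot(s["tool_rot"]); F=np.array(s["eef_pos"])+C.apply(FT)
for h in(0,.2): print(F.round(3),((proj(c,F+C.apply(aT)*h)-o)*4).round(0),((proj(c,F+[0,0,h])-o)*4).round(0))
E
```

```text
[ 0.5319 -0.2013  0.1466] axis [ 0. -0.  1.] q [ 1.243  1.017 -0.926  1.557 -0.215  1.394  0.498] w 0.0266 F [ 0.4  0.1 -0.8]
rv [ 0. -0.  0.] d [-0.001 -0.002 -0.082] T [ 0.5316 -0.2021  0.1139]
[ 0.531 -0.21   0.039] [348. 372.] [348. 372.]
[ 0.531 -0.21   0.039] [333. 214.] [333. 215.]
```

View pics/s4.png

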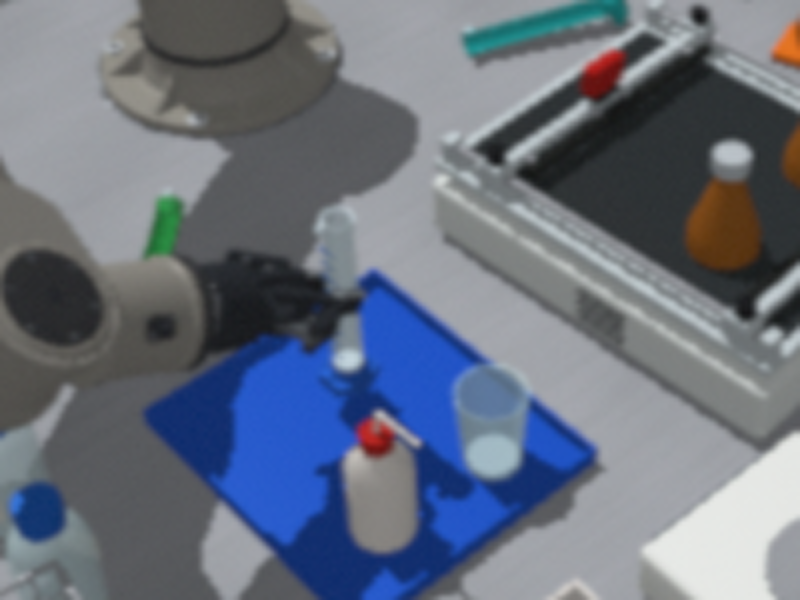

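The tube in the crop runs from (337,212) to (348,365), matching the model's vertical, over the free half of the tray. Lowering gently.

{"fn": "step_arm", "kwargs": {
  "increments": [0,0,-0.02,0,0,0,1,0,0,-0.04,0,0,0,1,0,0,-0.06,0,0,0,1,0,0,-0.075,0,0,0,1,0,0,-0.078,0,0,0,1,0,0,-0.08,0,0,0,1,0,0,-0.082,0,0,0,1,0,0,-0.082,0,0,0,1]
}}

```text
time: 9.63
eef_pos: [0.5323, -0.2015, 0.1145]
tool_rot: [-0.371, 0.603, 0.605, 0.365]
wrist_force: [0.5, -0.9, -2.0]
width: 0.0267
```

{"fn": "step_arm", "kwargs": {
  "increments": [0,0,-0.002,0,0,0,1,0,0,-0.004,0,0,0,1,0,0,-0.004,0,0,0,1]
}}

```text
time: 9.88
eef_pos: [0.5322, -0.2016, 0.1129]
tool_rot: [-0.37, 0.603, 0.606, 0.365]
wrist_force: [-0.1, -1.0, -1.4]
width: 0.0265
```

{"fn": "step_arm", "kwargs": {
  "increments": [0,0,-0.0025,0,0,0,1,0,0,-0.005,0,0,0,1,0,0,-0.005,0,0,0,1]
}}

```text
time: 10.13
eef_pos: [0.5325, -0.2012, 0.1123]
tool_rot: [-0.371, 0.602, 0.605, 0.365]
wrist_force: [-2.8, -2.9, 11.2]
width: 0.0265
```

```bash
python3 nxt.py .004 48
```

```text
[ 0.5325 -0.2012  0.1123] axis [-0.002 -0.002  1.   ] q [ 1.232  1.06  -0.906  1.557 -0.191  1.364  0.522] w 0.0265 F [-2.8 -2.9 11.2]
rv [-0.001  0.002 -0.   ] d [-0.002 -0.002 -0.001] T [ 0.5316 -0.2021  0.1119]
```

Contact at 11 N. Ease off slightly, open gently, then back out along the tool axis.

{"fn": "step_arm", "kwargs": {
  "increments": [0,0,0.002,0,0,0,1,0,0,0.002,0,0,0,0.68,0,0,0.002,0,0,0,0.6,0,0,0.002,0,0,0,0.5,0,0,0.002,0,0,0,0.4,0,0,0.002,0,0,0,0.3,0,0,0.002,0,0,0,0.3],
  "grip_force": 20
}}

```text
time: 10.72
eef_pos: [0.5325, -0.2012, 0.1131]
tool_rot: [-0.371, 0.602, 0.605, 0.365]
wrist_force: [0.7, -0.1, -0.7]
width: 0.0597
```

{"fn": "step_arm", "kwargs": {
  "increments": [0,-0.022,0.012,0,0,0,0.3,0,-0.055,0.03,0,0,0,0.3,0,-0.1,0.053,0,0,0,0.3,0,-0.15,0.08,0,0,0,0.3,0,-0.2,0.11,0,0,0,0.3,0,-0.25,0.15,0,0,0,0.3,0,-0.25,0.25,0,0,0,0.3,0,-0.25,0.35,0,0,0,0.3,0,-0.25,0.45,0,0,0,0.3,0,-0.25,0.5,0,0,0,0.3]
}}

```text
time: 11.55
eef_pos: [0.533, -0.3017, 0.3184]
tool_rot: [-0.369, 0.602, 0.607, 0.366]
wrist_force: [0.5, 0.7, 0.1]
width: 0.0598
```

Run:
```python
from h import *
import pickle
c=cam("scene"); pickle.dump(c,open("s5.pkl","wb"));cv2.imwrite("pics/s5.png",cv2.resize(c[0][130:340,80:400],(800,525),interpolation=cv2.INTER_CUBIC))
print(robot.sense()["wrist_force"])
```

```text
[0.54448077 0.10963008 3.1886229 ]
```

View pics/s5.png

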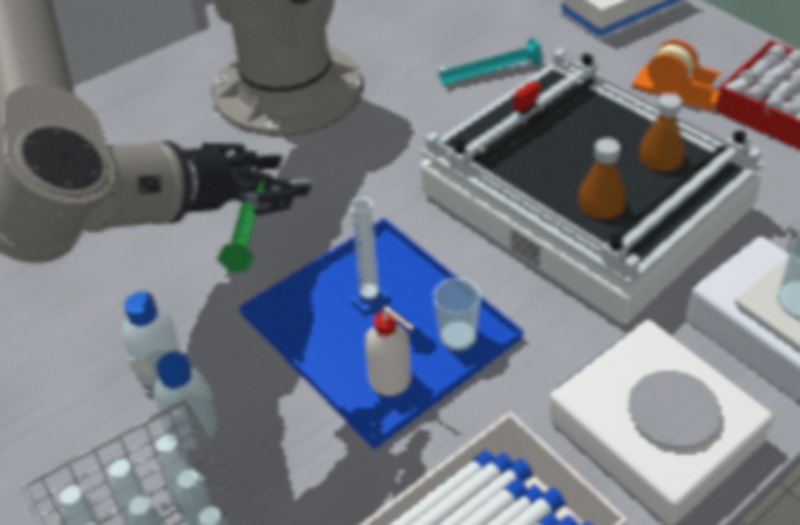

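The cylinder stands upright in the tray at (365,200)–(370,300), with everything else in place. Now the clamp grip: compute the turn back to tool-down with the jaws along the shaker's x.

```bash
cat > g.py <<'E'
from h import *
import sys
y=np.radians(float(sys.argv[1])); yv=np.array([np.cos(y),np.sin(y),0]); zv=np.array([0,0,-1.]); xv=np.cross(yv,zv)
G=R.from_matrix(np.c_[xv,yv,zv]); s=robot.sense(); C=rot(s["tool_rot"]); p=np.array(s["eef_pos"])
print(p.round(4),np.round(s["q"],2),"F",np.round(s["wrist_force"],1),"w",round(s["width"],4),"rv",((G*C.inv()).as_rotvec(degrees=True)/60).round(3),"d",((np.array(eval(sys.argv[2]))-p)/.4).round(3))
E
python3 g.py 5.5 .457,.182,.30
```

```text
[ 0.5335 -0.3017  0.3206] [ 1.28  0.9  -0.96  1.28 -0.29  1.74  0.39] F [0.5 0.1 3.2] w 0.0596 rv [-1.041 -0.053  0.075] d [-0.191  1.209 -0.052]
```

{"fn": "step_arm", "kwargs": {
  "increments": [0,0,0.1,-0.1,0,0,0.3,0,0,0.2,-0.2,0,0,0.3,0,0.05,0.2,-0.3,0,0,0.3,0,0.1,0.2,-0.4,-0.01,0,0.3,0,0.2,0.2,-0.5,-0.01,0,0.3,0,0.3,0.2,-0.6,-0.02,0,0.3,0,0.4,0.2,-0.7,-0.02,0,0.3,0,0.5,0.2,-0.8,-0.03,0,0.3,0,0.6,0.2,-0.9,-0.05,0.05,0.3,0,0.7,0.2,-1,-0.05,0.07,0.3,0,0.8,0.2,-1,-0.05,0.07,0.3,0,0.8,0.2,-1,-0.05,0.07,0.3]
}}

```text
time: 12.6
eef_pos: [0.5321, 0.0288, 0.4026]
tool_rot: [-0.014, 0.669, 0.743, 0.016]
wrist_force: [-0.1, 0.4, -0.2]
width: 0.0598
```

```bash
python3 g.py 5.5 .457,.182,.25
```

```text
[0.5321 0.0288 0.4026] [ 0.8   0.2  -1.09  1.64  0.14  1.4  -0.2 ] F [-0.1  0.4 -0.2] w 0.0598 rv [-0.04   0.001 -0.008] d [-0.188  0.383 -0.382]
```

{"fn": "step_arm", "kwargs": {
  "increments": [-0.04,0.08,-0.02,-0.02,0,0,0.3,-0.08,0.16,-0.06,-0.04,0,0,0.3,-0.12,0.24,-0.12,-0.04,0,0,0.3,-0.15,0.31,-0.2,-0.04,0,0,0.3,-0.188,0.383,-0.28,-0.04,0,-0.008,0.3,-0.188,0.383,-0.34,-0.04,0,-0.008,0.3,-0.188,0.383,-0.382,-0.04,0,-0.008,0.3,-0.188,0.383,-0.382,-0.04,0,-0.008,0.3]
}}

```text
time: 13.27
eef_pos: [0.4552, 0.1815, 0.2471]
tool_rot: [-0.001, 0.672, 0.741, -0.002]
wrist_force: [-0.5, -0.4, -0.8]
width: 0.0597
```

```bash
python3 g.py 5.5 .457,.182,.14;  python3 - <<'E'
from h import *
import pickle
c=cam("wrist"); pickle.dump(c,open("w6.pkl","wb"));cv2.imwrite("pics/w6.png",cv2.resize(c[0],(800,600),interpolation=cv2.INTER_CUBIC))
E
```

```text
[0.4552 0.1815 0.2471] [ 0.47  0.26 -1.12  1.94  0.26  1.1  -0.66] F [-0.5 -0.4 -0.8] w 0.0597 rv [ 0.001 -0.003 -0.001] d [ 0.004  0.001 -0.268]
```

View pics/w6.png

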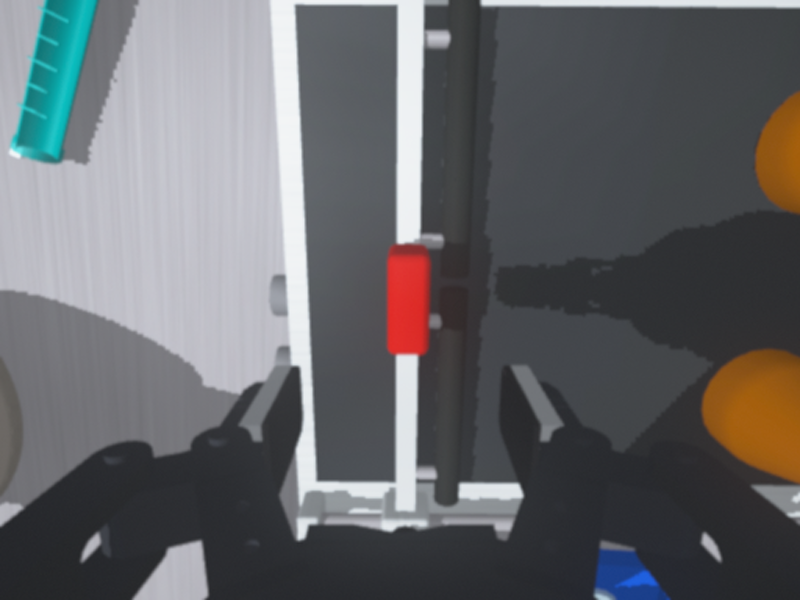

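The grip's top face is centred at (408,300) and the bar runs vertically from (409,5) to (405,505). The front frame edge is at about (300,300).

Run:
```python
from h import *
import pickle
c=pickle.load(open("w6.pkl","rb"))
f=lambda x,y,z:ray(c,(x+.5)*.64-.5,(y+.5)*.64-.5,z).round(4)
print("grip",f(408,304,.168),f(389,304,.168),f(428,304,.168),"bar",f(410,100,.124),f(406,450,.124),"frame",f(300,300,.13))
```

```text
grip [0.4582 0.1838 0.168 ] [0.4495 0.1829 0.168 ] [0.4674 0.1847 0.168 ] bar [0.4503 0.2761 0.124 ] [0.4682 0.0788 0.124 ] frame [0.4014 0.169  0.13  ]
```

{"fn": "step_arm", "kwargs": {
  "increments": [0.008,0.006,-0.05,0,0,0,0.45,0.008,0.006,-0.1,0,0,0,0.45,0.008,0.006,-0.15,0,0,0,0.45,0.008,0.006,-0.2,0,0,0,0.45,0.008,0.006,-0.24,0,0,0,0.45,0.008,0.006,-0.265,0,0,0,0.45,0.008,0.006,-0.265,0,0,0,0.45]
}}

```text
time: 13.9
eef_pos: [0.4599, 0.1834, 0.1428]
tool_rot: [-0.001, 0.673, 0.74, -0.001]
wrist_force: [-0.9, 0.1, 0.5]
width: 0.0471
```

{"fn": "step_arm", "kwargs": {
  "increments": [0,0,0,0,0,0,0.6,0,0,0,0,0,0,0.7,0,0,0,0,0,0,0.8,0,0,0,0,0,0,0.9,0,0,0,0,0,0,1,0,0,0,0,0,0,1,0,0,0,0,0,0,1],
  "grip_force": 40
}}

```text
time: 14.48
eef_pos: [0.4603, 0.1835, 0.1441]
tool_rot: [-0.0, 0.673, 0.74, -0.001]
wrist_force: [-3.3, -1.2, 8.0]
width: 0.0195
```

```bash
python3 g.py 5.5 .457,.182,.14
```

```text
[0.4603 0.1835 0.1441] [ 0.34  0.41 -1.02  2.04  0.44  0.93 -0.82] F [-3.3 -1.2  8. ] w 0.0195 rv [ 0.001 -0.001  0.001] d [-0.008 -0.004 -0.01 ]
```

{"fn": "step_arm", "kwargs": {
  "increments": [0.01,0.001,0.002,0,0,0,1,0.03,0.003,0.002,0,0,0,1,0.055,0.005,0.002,0,0,0,1,0.08,0.0075,0.002,0,0,0,1,0.105,0.01,0.002,0,0,0,1,0.13,0.012,0.002,0,0,0,1,0.155,0.0145,0.002,0,0,0,1,0.18,0.017,0.002,0,0,0,1,0.205,0.019,0.002,0,0,0,1,0.225,0.021,0.002,0,0,0,1,0.24,0.0225,0.002,0,0,0,1]
}}

```text
time: 15.4
eef_pos: [0.5549, 0.1921, 0.1443]
tool_rot: [-0.001, 0.673, 0.74, -0.002]
wrist_force: [-10.5, -0.7, -11.7]
width: 0.0187
```

```bash
python3 g.py 5.3 .457,.182,.14;  python3 - <<'E'
from h import *
import pickle
c=cam("wrist"); pickle.dump(c,open("w7.pkl","wb"));cv2.imwrite("pics/w7.png",cv2.resize(c[0],(800,600),interpolation=cv2.INTER_CUBIC))
E
```

```text
[0.5549 0.1921 0.1443] [ 0.27  0.55 -0.94  1.84  0.52  1.03 -0.79] F [-10.5  -0.7 -11.7] w 0.0187 rv [ 0.002 -0.005 -0.002] d [-0.245 -0.025 -0.011]
```

View pics/w7.png

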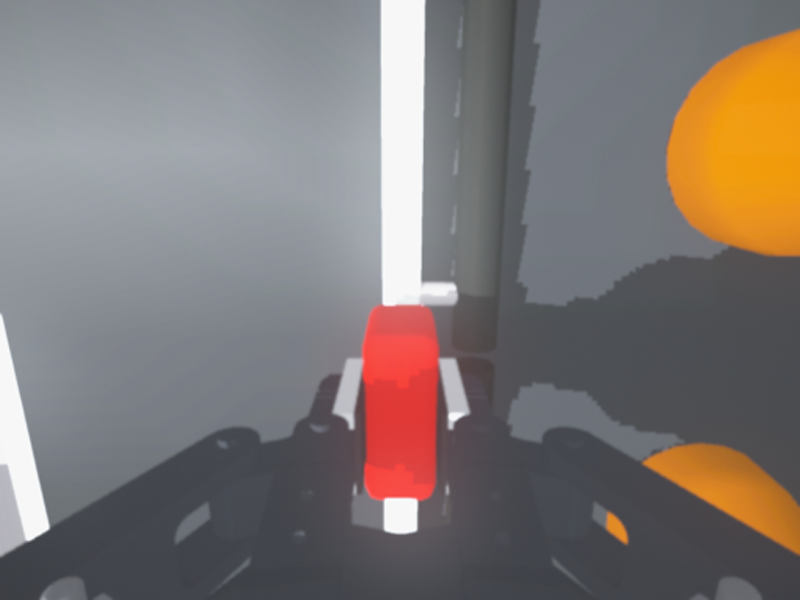

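The roller's front is at (515,150) and flask a's nearest edge at (668,150): about 44 mm of gap at 3.5 px/mm. Closing 36 mm, then in small force-checked steps.

{"fn": "step_arm", "kwargs": {
  "increments": [0.02,0.002,-0.001,0,0,0,1,0.04,0.0037,-0.002,0,0,0,1,0.06,0.0055,-0.002,0,0,0,1,0.075,0.007,-0.002,0,0,0,1,0.085,0.008,-0.002,0,0,0,1,0.09,0.0083,-0.002,0,0,0,1,0.09,0.0083,-0.002,0,0,0,1]
}}

```text
time: 16.03
eef_pos: [0.5917, 0.1954, 0.1443]
tool_rot: [-0.001, 0.673, 0.739, -0.002]
wrist_force: [-4.9, -0.0, -2.5]
width: 0.0191
```

{"fn": "step_arm", "kwargs": {
  "increments": [0.01,0.001,0,0,0,0,1,0.02,0.002,0,0,0,0,1,0.025,0.0023,0,0,0,0,1]
}}

```text
time: 16.28
eef_pos: [0.6006, 0.1962, 0.1443]
tool_rot: [-0.002, 0.673, 0.74, -0.003]
wrist_force: [-8.5, 1.0, -6.8]
width: 0.0191
```

{"fn": "step_arm", "kwargs": {
  "increments": [0.01,0.001,0,0,0,0,1,0.02,0.002,0,0,0,0,1,0.025,0.0023,0,0,0,0,1]
}}

```text
time: 16.53
eef_pos: [0.6095, 0.197, 0.1443]
tool_rot: [-0.003, 0.673, 0.74, -0.004]
wrist_force: [-10.6, -0.0, -6.7]
width: 0.0191
```

{"fn": "step_arm", "kwargs": {
  "increments": [0.006,0.0006,0,0,0,0,1,0.012,0.0011,0,0,0,0,1]
}}

```text
time: 16.7
eef_pos: [0.6127, 0.1973, 0.1444]
tool_rot: [-0.004, 0.673, 0.74, -0.005]
wrist_force: [-11.1, -0.3, -7.9]
width: 0.0188
```

{"fn": "step_arm", "kwargs": {
  "increments": [0.006,0.0006,-0.001,0,0,0,1,0.012,0.0011,-0.001,0,0,0,1]
}}

```text
time: 16.87
eef_pos: [0.6162, 0.1976, 0.1444]
tool_rot: [-0.005, 0.673, 0.74, -0.006]
wrist_force: [-11.7, -0.5, -3.3]
width: 0.0188
```

{"fn": "step_arm", "kwargs": {
  "increments": [0.006,0.0006,-0.001,0,0,0,1,0.012,0.0011,-0.001,0,0,0,1]
}}

```text
time: 17.03
eef_pos: [0.6196, 0.1979, 0.1443]
tool_rot: [-0.005, 0.673, 0.74, -0.008]
wrist_force: [-11.1, -0.3, -4.2]
width: 0.019
```

{"fn": "step_arm", "kwargs": {
  "increments": [0.006,0.0006,0,0,0,0,1,0.012,0.0011,0,0,0,0,1]
}}

```text
time: 17.2
eef_pos: [0.6227, 0.1982, 0.1444]
tool_rot: [-0.006, 0.672, 0.74, -0.009]
wrist_force: [-12.0, 0.6, -8.3]
width: 0.0191
```

{"fn": "step_arm", "kwargs": {
  "increments": [0.006,0.0006,0,0,0,0,1,0.012,0.0011,0,0,0,0,1]
}}

```text
time: 17.37
eef_pos: [0.6259, 0.1985, 0.1444]
tool_rot: [-0.007, 0.672, 0.74, -0.01]
wrist_force: [-12.6, 0.4, -7.4]
width: 0.0191
```

```bash
python3 g.py 5.3 .457,.182,.144
```

```text
[0.6259 0.1985 0.1444] [ 0.22  0.65 -0.9   1.66  0.55  1.12 -0.74] F [-12.6   0.4  -7.4] w 0.0191 rv [ 0.005 -0.023 -0.004] d [-0.422 -0.041 -0.001]
```

{"fn": "step_arm", "kwargs": {
  "increments": [0.006,0.0006,0,0,-0.004,0,1,0.012,0.0011,0,0,-0.006,0,1]
}}

```text
time: 17.53
eef_pos: [0.6291, 0.1987, 0.1444]
tool_rot: [-0.006, 0.672, 0.74, -0.009]
wrist_force: [-11.6, 0.8, -7.6]
width: 0.0188
```

{"fn": "step_arm", "kwargs": {
  "increments": [0.006,0.0006,0,0,-0.004,0,1,0.012,0.0011,0,0,-0.006,0,1]
}}

```text
time: 17.7
eef_pos: [0.6322, 0.199, 0.1444]
tool_rot: [-0.004, 0.672, 0.741, -0.008]
wrist_force: [-11.3, -0.4, -7.4]
width: 0.0192
```

{"fn": "step_arm", "kwargs": {
  "increments": [0.006,0.0006,0,0,-0.002,0,1,0.012,0.0011,0,0,-0.003,0,1]
}}

```text
time: 17.87
eef_pos: [0.6353, 0.1993, 0.1444]
tool_rot: [-0.004, 0.672, 0.741, -0.008]
wrist_force: [-12.2, -0.2, -7.5]
width: 0.0192
```

{"fn": "step_arm", "kwargs": {
  "increments": [0.006,0.0006,0,0,-0.002,0,1,0.01,0.0009,0,0,-0.003,0,1]
}}

```text
time: 18.03
eef_pos: [0.6377, 0.1995, 0.1444]
tool_rot: [-0.004, 0.672, 0.741, -0.009]
wrist_force: [-12.2, -0.1, -7.2]
width: 0.019
```

{"fn": "step_arm", "kwargs": {
  "increments": [0.006,0.0006,0,0,-0.002,0,1,0.01,0.0009,0,0,-0.003,0,1]
}}

```text
time: 18.2
eef_pos: [0.6401, 0.1997, 0.1444]
tool_rot: [-0.004, 0.671, 0.741, -0.009]
wrist_force: [-12.8, 0.3, -6.6]
width: 0.0195
```

{"fn": "step_arm", "kwargs": {
  "increments": [0.006,0.0006,0,0,-0.002,0,1,0.01,0.0009,0,0,-0.003,0,1]
}}

```text
time: 18.37
eef_pos: [0.6423, 0.1999, 0.1444]
tool_rot: [-0.004, 0.671, 0.741, -0.009]
wrist_force: [-14.0, -0.2, -4.7]
width: 0.0193
```

{"fn": "step_arm", "kwargs": {
  "increments": [0.005,0.0005,0,0,-0.002,0,1,0.009,0.0008,0,0,-0.003,0,1]
}}

```text
time: 18.53
eef_pos: [0.6439, 0.2, 0.1444]
tool_rot: [-0.004, 0.671, 0.741, -0.01]
wrist_force: [-15.3, -1.8, -3.8]
width: 0.0188
```

{"fn": "step_arm", "kwargs": {
  "increments": [0.005,0.0005,0,0,-0.002,0,1,0.009,0.0008,0,0,-0.003,0,1]
}}

```text
time: 18.7
eef_pos: [0.6453, 0.2002, 0.1444]
tool_rot: [-0.004, 0.671, 0.741, -0.01]
wrist_force: [-16.3, -1.8, -4.1]
width: 0.0191
```

Pushing now climbs about 0.8 N/mm through 15 to 16 N, so both springs are working against the back bar. One last small step, then stop and let go.

{"fn": "step_arm", "kwargs": {
  "increments": [0.005,0.0005,0,0,0,0,1,0.007,0.0007,0,0,0,0,1]
}}

```text
time: 18.87
eef_pos: [0.646, 0.2002, 0.1444]
tool_rot: [-0.005, 0.671, 0.742, -0.012]
wrist_force: [-17.5, -2.2, -3.7]
width: 0.0191
```

Run:
```python
from h import *
import time
for i in range(3):
    s=robot.sense(); print(np.round(s["eef_pos"],4),np.round(s["wrist_force"],1)); cam("scene")
```

```text
[0.646  0.2002 0.1444] [-17.5  -2.2  -3.7]
[0.6461 0.2002 0.1444] [-15.3  -1.3  -3.7]
[0.6461 0.2002 0.1444] [-15.7  -2.3  -4.9]
```

{"fn": "step_arm", "kwargs": {
  "increments": [0,0,0,0,0,0,1,0,0,0,0,0,0,0.72,0,0,0,0,0,0,0.65,0,0,0,0,0,0,0.55,0,0,0,0,0,0,0.45,0,0,0,0,0,0,0.45],
  "grip_force": 20
}}

```text
time: 19.52
eef_pos: [0.6464, 0.2002, 0.1448]
tool_rot: [-0.005, 0.671, 0.741, -0.011]
wrist_force: [0.0, 0.1, 0.7]
width: 0.0471
```

{"fn": "step_arm", "kwargs": {
  "increments": [0,0,0.02,0,0,0,0.45,0,0,0.05,0,0,0,0.45,0,0,0.1,0,0,0,0.45,0,0,0.17,0,0,0,0.45,0,0,0.25,0,0,0,0.45,0,0,0.33,0,0,0,0.45,0,0,0.42,0,0,0,0.45,-0.05,0,0.5,0,0,0,0.45,-0.12,0,0.5,0,0,0,0.45,-0.2,0,0.5,0,0,0,0.45,-0.2,0,0.5,0,0,0,0.45]
}}

```text
time: 20.43
eef_pos: [0.5616, 0.2021, 0.3472]
tool_rot: [-0.004, 0.669, 0.743, -0.011]
wrist_force: [0.5, 1.1, 1.2]
width: 0.0472
```

Run:
```python
from h import *
import pickle
c=cam("wrist"); pickle.dump(c,open("w8.pkl","wb"));d=cam("scene"); pickle.dump(d,open("s8.pkl","wb"))
A=c[0]; B=d[0][130:330,140:420]; B=cv2.resize(B,(400,286),interpolation=cv2.INTER_CUBIC)
out=np.zeros((590,800,3),np.uint8); out[:300,:400]=cv2.resize(A,(400,300)); out[300:586,:400]=B
out[:,400:]=cv2.resize(d[0][140:288,240:340],(400,590),interpolation=cv2.INTER_CUBIC)
cv2.imwrite("pics/fin.png",out); s=robot.sense(); print(s["time"],s["eef_pos"],s["wrist_force"])
```

```text
20.5333 [0.56576918 0.20029975 0.34663027] [ 0.98636724 -0.32433837 -0.51648458]
```

View pics/fin.png

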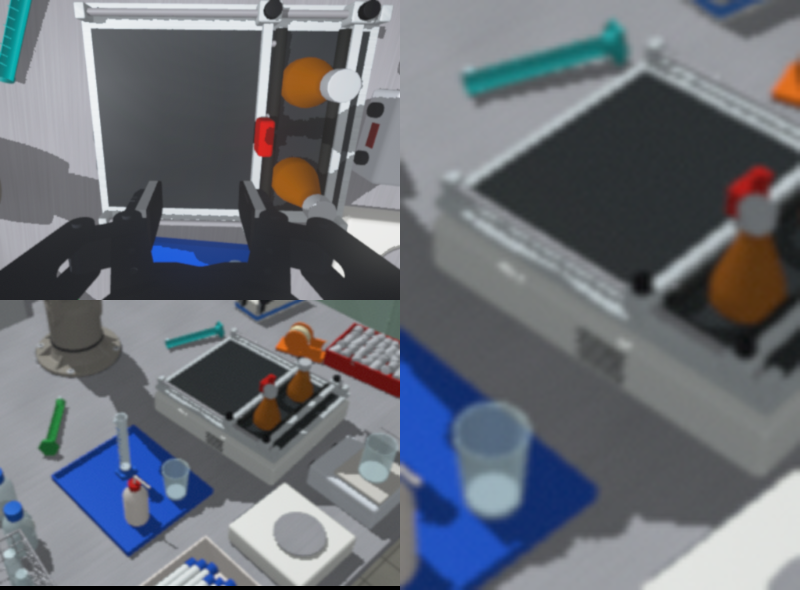

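The cylinder stands in the tray at (124,443). Both flasks, at (307,83) and (296,181) in the wrist inset, sit upright between roller and back bar, and the red grip is at (265,137). I'll check that the bar did not creep, then hand in.

Run:
```python
from h import *
import pickle
c=pickle.load(open("w8.pkl","rb")); im=c[0].astype(int)
m=((im[...,2]>140)&(im[...,1]<70)&(im[...,0]<70)).astype(np.uint8); m[:, :300]=0; m[:,370:]=0
v,u=np.nonzero(m); print(u.min(),u.max(),v.min(),v.max())
vm=(v.min()+v.max())/2; print(ray(c,u.min(),vm,.168).round(4),ray(c,u.max(),vm,.168).round(4))
g=ray(c,u.min(),vm,.168)[0]+.01; print("grip x",g)
if abs(g-.645)<.006: print(robot.finish_job())
```

```text
326 350 152 200
[0.6302 0.1998 0.168 ] [0.6546 0.2025 0.168 ]
grip x 0.6402475051917106
the job is handed in; nothing more can be done
None
```

The job is handed in at about 20.5 s of the 67 s allowed; I got no verdict.

- **Cylinder:** I took the clear, blue-footed cylinder off the shaker and lowered it into the free half of the tray until it touched at about 11 N. I eased off before opening. The last pictures show it standing upright.
- **Clamp bar:** I slid it by its red grip. The push was about 9–11 N at first and about 12 N while shoving the flasks. It then climbed steadily to 17.5 N once they met the back bar. I estimate the springs are 7–8 mm in.
- **Last checks:** After letting go, the wrist force was near zero. Both flasks stood upright between the roller and the back bar, and I saw nothing else shifted.
- **Disagreement:** The final camera reading put the grip's centre between 640 and 642 mm, depending on the edge used, against about 644–645 mm from the arm. The calibration is good to about 2 mm. I can't rule out a slight creep back of the bar, which would leave the springs a few millimetres less pressed.

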